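# Tip up the large coaster and rack it

## Task

On the dormitory desk, the larger of the two round wooden coasters lies sunk in the pocket of its wooden dock: press down its edge over the deep end of the pocket so that it tips and stays leaning on the pocket wall with its opposite edge raised. Then take it by the raised edge and stand it on edge in the slot of the empty upright rack. Leave the smaller coaster lying in its own dock.

Things in the scene. Friction and masses are not known exactly. Their poses are not given: they have to be found in the camera images.
- coaster_centre (a point): centre (half-way up) of the large coaster: loose dark wooden disc, 84 mm across, 12 mm thick, 55 g, z its axis; starts flat in the dock. Pressed down (under 8 N) about 25 mm deep at the dock's x = +20 to +38 mm, it tips about the edge at x = +4 mm, falls into the well by itself past 40 degrees and stays leaning on that edge 50 to 70 degrees from flat, its -x edge up.
- dock: fixed light wooden block, x -50 to +62, y +-53, 51 mm high; origin on the desk under the coaster's middle. Pocket floor 38 mm above the desk from x = -43 to +4 mm; beyond that a well 34 mm deeper, 87 mm wide, open to x = +54 mm, its end wall sloping in to +36 mm at the bottom. A 12 mm gap shows beside the coaster at this deep +x end, which points away from the robot (within 30 degrees).
- rack: fixed empty upright rack, light wood: base plate 80 (x) by 130 (y) by 5 mm with a slot open at the top, inside 34 mm wide (x), 110 mm long (y), floor 5 mm and wall tops 40 mm above the desk, walls 5 mm thick; origin on the desk under the slot's middle. The coaster is to stand in it, its axis along the rack's x.
- small_coaster_centre (a point): centre of the smaller coaster, a disc of the same wood, 60 mm across, 12 mm thick, lying in a like dock (same outside size); it is to be left there.
There are look-alikes about, which are no part of the job. What is shaped like the part that bears coaster_centre but orange is not meant. What is shaped like the rack but purple is not meant.

How it is judged:
By the outcome, as a careful person would: the job done as asked, in the order asked, and still so for the second after the job is handed in, with the robot touching nothing.
It also fails if it takes over 48 s, if anything falls off the work surface, if the arm or the gripper's body presses on something with over 40 N, if the wrist force passes 120 N, or if a joint passes its speed limit or range.

## Robot

A 6-joint arm with a two-finger parallel gripper is mounted at the origin on the work surface. World frame = base frame: x ahead of the robot, y to its left, z up, the work surface at z = 0. Lengths are in m, angles in rad, forces in N, time in s.
With the tool pointing down it reaches from about 0.25 to 0.725 m from the base axis. Payload 4 kg.
Tool frame: the origin (TCP) lies midway between the tips of the shut fingers; the grasp point (between the pads) lies 19 mm behind it; z points along the fingers, y is the line along which they close (so a half turn about z gives the same grasp; the last joint's range is limited). The gripper opens to 85 mm and grips with 20 to 120 N. Pads are 22 mm wide; open, the fingers measure 114 mm over their backs; the gripper's body (76 mm by 85 mm) begins 54 mm behind the grasp point. The pads swing forward as they close: fully open they stand 13 mm farther back than shut.
Start: joints at [1.201, 0.241, 0.005, 1.335, 0, 1.571], TCP at [0.181, 0.466, 0.231] pointing down, gripper open.
Joint ranges: [-2.72, 2.72], [-1.05, 1.87], [-1.09, 1.28], [-1.99, 2.15], [-1.42, 1.44], [-3.14, 3.14]. Speed limits (rad/s): [2.79, 2.79, 3.14, 3.14, 3.14, 3.14].

## Interface

Orientations are given as a unit quaternion [x, y, z, w].
In Python, from workcell import monitor, vision, job gives the robot as it stands.
- The arm moves only by the tool move_arm, never from a script. Its argument "moves" is a list that holds one entry, the list of rows, each a list of 5 numbers: the shift along the world's x, y, z in m, then the turn about the world's z in degrees, then the opening in per cent of the stroke, from 0 (shut) to 100 (fully open). In form: [[[x, y, z, turn, gripper], ...]]. A call has 1 to 5 rows; each row is the pose to reach, as a shift and turn from the pose commanded when the call began; what a row does not reach only later rows make up. A row lasts 1/8 s, in which the tool goes at most 62.5 mm and 10.7 degrees, less where a joint would pass 70% of its speed; a pose out of reach is approached as far as the arm can. A call with a gripper value outside its range is refused whole. The fingers move at their own pace and stop on an object; the grip force is fixed at half the most. Time passes only in rows, so rows that repeat a pose let the fingers close. It gives the time, the measured TCP pose, the force, the opening and the grip force at its end, in the units of the state.
- monitor.get_obs(): the state, without advancing time (a new reading comes with each control period).
- vision.camera(name): name is "scene" or "top" or "wrist"; returns a dict with "color" (420x560x3 uint8, red, green, blue), "camera_matrix" (3x3 intrinsics, pixels), "eye" and "attitude" of the camera in the world; the wrist camera has in their place "hand_eye" (4x4, takes a point from camera to tool coordinates, whose origin is the TCP and whose axes are the flange's). Camera axes: x right, y up, looking along -z (the intrinsics and any distortion apply to the point x, -y, -z); pixel columns grow to the right and rows downward; lengths in m; the calibration is good to about 2 mm. The wrist camera is an equidistant fisheye: a pixel r from the principal point sees the ray r / f radians off the axis. A picture is of the moment at which its call begins: read the wrist's pose just before it. There is no depth.
- job.job_done(): hands the job in; it is judged then, once.
The state is a dict: "clock": time; "joint_pos": joint angles; "joint_vel": joint speeds; "tau": joint torques, N m; "eef_pos": TCP position; "tool_rot": TCP orientation; "ft_force": force on the tool from outside, world axes, zero at the start; "ft_torque": the same for the moment, N m; "grip_width": finger opening in m; "grasp_force": force on a finger pad.
Only numpy, scipy, OpenCV 4.12 (cv2) and the standard library are available. Lean on these libraries where they do the work, as an engineer would, in place of code of your own. Each camera call takes 0.05 s, during which the arm holds its last target. There are 200 camera calls.

## Working session

There is one attempt and no reset: what is moved stays moved. The work goes in short steps, Python scripts to look and compute and a tool call to move; the robot and the scene stay as the last step left them, time stands still between calls to the robot, and variables do not carry over. Pictures are saved under pics/ and viewed, at most 10 in all, crops included, and the job is handed in when it is done.

Besides the shell and the picture viewer there is one more tool, called after ">>>" as name([rows], argument=value, ...), one row to a line, values as JSON. move_arm: Moves the arm, as the interface text tells. Its arguments: {"type":"object","properties":{"moves":{"type":"array","items":{"type":"array","items":{"type":"array","items":{"type":"number"}}}}},"required":["moves"]}

```bash
mkdir -p pics; cat > h.py <<'E'
import numpy as np,cv2
from workcell import monitor,vision,job
from scipy.spatial.transform import Rotation as R
def shot(n,f):
    o=monitor.get_obs(); c=vision.camera(n); cv2.imwrite('pics/'+f+'.png',c['color'][:,:,::-1]); c['obs']=o
    import pickle; pickle.dump(c,open('pics/'+f+'.pkl','wb')); return c
def att(a):
    a=np.array(a); return a if a.shape==(3,3) else R.from_quat(a).as_matrix()
def ray(c,u,v):
    K=np.array(c['camera_matrix'])
    x=(u-K[0,2])/K[0,0]; y=(v-K[1,2])/K[1,1]
    if 'hand_eye' in c:
        r=np.hypot(x,y); d=np.array([x/r*np.sin(r),-y/r*np.sin(r),-np.cos(r)]) if r>0 else np.array([0,0,-1.])
        H=np.array(c['hand_eye']); T=att(c['obs']['tool_rot'])
        return T@H[:3,3]+np.array(c['obs']['eef_pos']), T@H[:3,:3]@d
    return np.array(c['eye']),att(c['attitude'])@np.array([x,-y,-1])
def at(c,u,v,z):
    e,d=ray(c,u,v); return e+d*(z-e[2])/d[2]
def load(f):
    import pickle; return pickle.load(open('pics/'+f+'.pkl','rb'))
E
python3 - <<'E'
from h import *
for n in ['scene','top','wrist']:
    c=shot(n,n+'0'); print({k:v for k,v in c.items() if k not in('color','obs')})
print(c['obs'])
a=cv2.imread('pics/top0.png'); cv2.imwrite('pics/top0b.png',cv2.resize(a,(800,600),interpolation=cv2.INTER_CUBIC))
E
```

```text
{'camera_matrix': array([[384.35988374,   0.        , 278.88106556],
       [  0.        , 384.35988374, 214.7879887 ],
       [  0.        ,   0.        ,   1.        ]]), 'eye': array([0.75884887, 0.41627433, 0.67281857]), 'attitude': array([0.09688194, 0.33982306, 0.9064752 , 0.23116419])}
{'camera_matrix': array([[494.60034691,   0.        , 282.23558885],
       [  0.        , 494.60034691, 208.29657467],
       [  0.        ,   0.        ,   1.        ]]), 'eye': array([ 0.23618722, -0.03553851,  1.2178363 ]), 'attitude': array([ 0.07964951, -0.08224115, -0.6958164 ,  0.70903589])}
{'camera_matrix': array([[325.1922621 ,   0.        , 276.67014188],
       [  0.        , 325.1922621 , 207.67360931],
       [  0.        ,   0.        ,   1.        ]]), 'hand_eye': array([[-3.43196143e-04,  9.45989553e-01,  3.24196928e-01,
         8.25004257e-02],
       [ 9.99999367e-01,  6.72169810e-04, -9.02752823e-04,
         5.79710607e-04],
       [-1.07191013e-03,  3.24196413e-01, -9.45989184e-01,
        -1.42366320e-01],
       [ 0.00000000e+00,  0.00000000e+00,  0.00000000e+00,
         1.00000000e+00]])}
{'clock': 0.1, 'joint_pos': array([ 1.20094844e+00,  2.41365484e-01,  3.88601772e-03,  1.33522002e+00,
       -2.87025911e-05,  1.57081572e+00]), 'joint_vel': array([ 6.84377470e-04, -3.55811140e-03,  3.33262075e-03,  2.63238861e-04,
       -7.63753619e-04, -9.57768528e-05]), 'tau': array([-1.47127950e-03, -3.73138368e+01,  2.53009397e+01,  1.08180256e-02,
       -1.35205528e-04, -5.23381061e-06]), 'eef_pos': array([0.18054218, 0.46566506, 0.23049841]), 'tool_rot': array([ 1.83881208e-01,  9.82948013e-01, -9.37994673e-04, -1.60852732e-04]), 'ft_force': array([-0.38293233, -0.42462755, -0.49199093]), 'ft_torque': array([ 0.01906337, -0.00283489,  0.00689044]), 'grasp_force': 0.0, 'grip_width': 0.08515499452565446}
```

View pics/top0b.png

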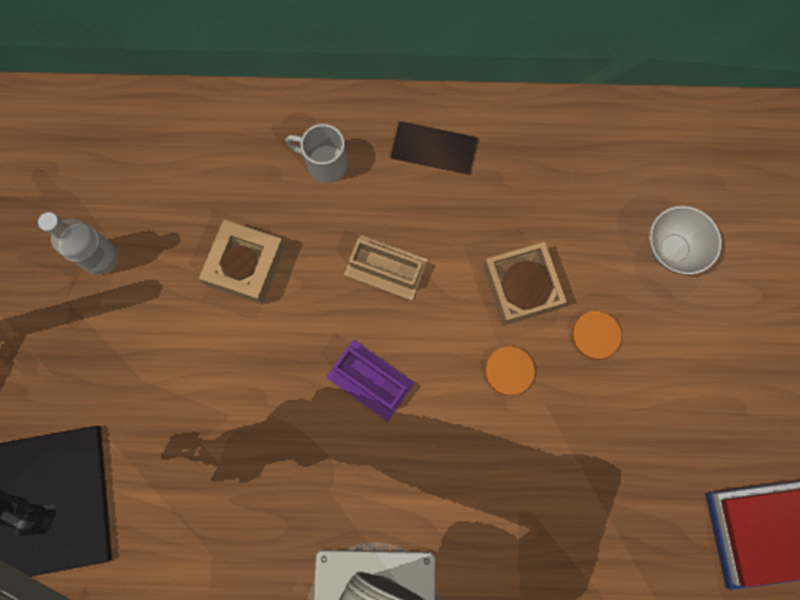

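View pics/scene0.png

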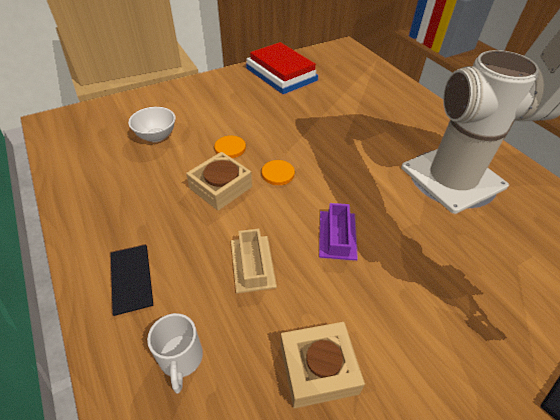

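The top view shows the large coaster's dock at about (527,283) of the 800-wide picture, the light rack at (387,266), the small coaster's dock at (241,258), and the purple and orange look-alikes nearer the robot. I'll enlarge the dock and rack.

```bash
python3 - <<'E'
from h import *
a=cv2.imread('pics/top0.png'); 
d=cv2.resize(a[160:235,330:405],(600,600),interpolation=cv2.INTER_CUBIC)
r=cv2.resize(a[155:215,235:305],None,fx=8,fy=8,interpolation=cv2.INTER_CUBIC)
cv2.imwrite('pics/d.png',d);cv2.imwrite('pics/r.png',r)
c=load('top0')
for p in [(369,198,.05),(271,186,.0)]: print(at(c,*p))
E
```

```text
[ 0.53889594 -0.24846374  0.05      ]
[ 0.57859528 -0.00765031  0.        ]
```

View pics/d.png

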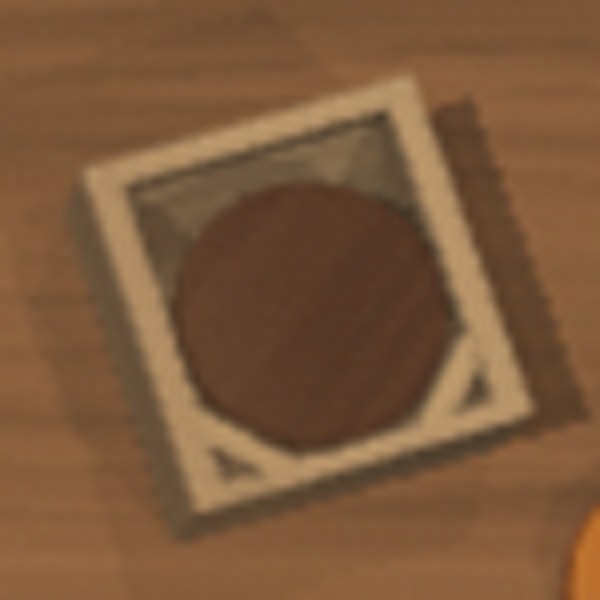

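View pics/r.png

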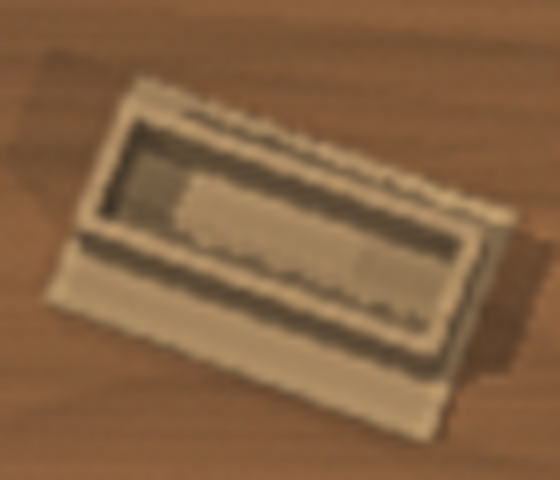

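The dock's top corners in its crop are (82,172), (410,78), (533,412) and (200,515), with the well at the top (away from the robot). The rack's wall-top corners are about (132,92), (488,230), (438,352) and (82,225); its base corners are (45,298), (432,440), (515,212) and (140,78).

```bash
python3 - <<'E'
from h import *
c=load('top0')
def P(l,u0,v0,z): return np.array([at(c,u0+(x+.5)/8-.5,v0+(y+.5)/8-.5,z) for x,y in l])
def fit(Q,L):  # Q image pts, L local pts
    L=np.array(L,float);q=Q[:,:2];a=L-L.mean(0);b=q-q.mean(0)
    th=np.arctan2((a[:,0]*b[:,1]-a[:,1]*b[:,0]).sum(),(a*b).sum())
    r=np.array([[np.cos(th),-np.sin(th)],[np.sin(th),np.cos(th)]])
    t=q.mean(0)-r@L.mean(0); print(t,np.degrees(th),((L@r.T+t)-q).round(4).tolist())
fit(P([(82,172),(410,78),(533,412),(200,515)],330,160,.051),[(.062,.053),(.062,-.053),(-.05,-.053),(-.05,.053)])
fit(P([(132,92),(488,230),(438,352),(82,225)],235,155,.04),[(.022,.06),(.022,-.06),(-.022,-.06),(-.022,.06)])
fit(P([(45,298),(432,440),(515,212),(140,78)],235,155,.005),[(-.04,.065),(-.04,-.065),(.04,-.065),(.04,.065)])
E
```

```text
[ 0.53762711 -0.2473959 ] 18.029078572219042 [[-0.0, -0.0003], [0.0006, 0.0005], [-0.0008, 0.0002], [0.0002, -0.0004]]
[ 0.57605014 -0.00617859] -19.91318163050247 [[-0.0008, 0.0004], [0.0008, -0.0009], [-0.0013, -0.0008], [0.0012, 0.0013]]
[ 0.575655   -0.00496103] -19.486414089332765 [[-0.0007, -0.0004], [-0.0003, 0.0005], [0.0, -0.0009], [0.001, 0.0007]]
```

>>> move_arm([
  [[0.028,-0.05,0,-10,0],[0.055,-0.1,0,-20,0],[0.083,-0.15,0,-30,0],[0.111,-0.2,0,-40,0],[0.138,-0.251,0,-50,0]],
])

```text
clock: 0.78
eef_pos: [0.3192, 0.2136, 0.2312]
tool_rot: [0.584, 0.812, 0.0, 0.0]
ft_force: [0.5, 0.6, 0.3]
grip_width: 0.0003
grasp_force: 0.0
```

>>> move_arm([
  [[0.028,-0.05,0,-10,0],[0.055,-0.1,0,-20,0],[0.083,-0.15,0,-30,0],[0.111,-0.2,0,-40,0],[0.138,-0.251,0,-50,0]],
])

```text
clock: 1.4
eef_pos: [0.4573, -0.0376, 0.2312]
tool_rot: [0.873, 0.488, 0.0, -0.0]
ft_force: [0.5, 0.3, -0.3]
grip_width: -0.0002
grasp_force: 0.0
```

>>> move_arm([
  [[0.028,-0.05,0,-10,0],[0.055,-0.1,0,-20,0],[0.083,-0.15,0,-30,0],[0.111,-0.201,-0.03,-40.8,0],[0.111,-0.201,-0.06,-40.8,0]],
])

```text
clock: 2.02
eef_pos: [0.569, -0.2406, 0.1691]
tool_rot: [0.988, 0.154, 0.0, 0.0]
ft_force: [-0.3, 1.7, 0.3]
grip_width: -0.0001
grasp_force: 0.0
```

```bash
python3 - <<'E'
from h import *
c=shot('wrist','w1'); o=c['obs']; m=R.from_quat(o['tool_rot']).as_matrix()
print(o['clock'],o['eef_pos'],np.degrees(np.arctan2(m[1,1],m[0,1])),m[:,2],o['joint_pos'],o['grip_width'])
E
```

```text
2.025 [ 0.56899389 -0.24058894  0.16913952] -72.28737471237606 [ 5.42775084e-04 -7.95761471e-04 -9.99999536e-01] [-3.99776742e-01  5.04716700e-01  2.30065763e-01  1.29533569e+00
 -5.21759086e-04  2.43267194e+00] -6.766653501955894e-05
```

View pics/w1.png

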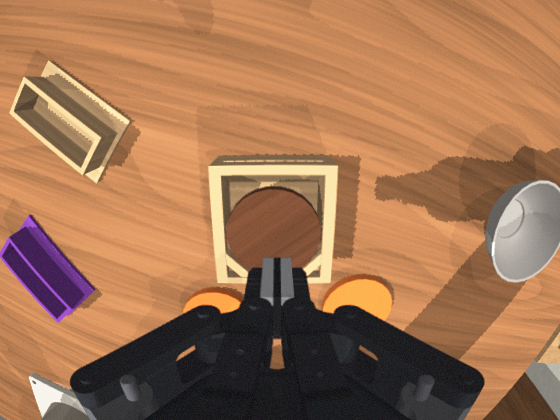

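The wrist view shows the dock square to the fingers, with its top corners at about (209,168), (338,166), (330,283) and (219,283). I'll check the position against that.

```bash
python3 - <<'E'
from h import *
c=load('w1')
q=np.array([at(c,u,v,.051)[:2] for u,v in [(209,168),(338,166),(330,283),(219,283)]]);print(q)
print(np.linalg.norm(np.diff(q,axis=0),axis=1), q.mean(0)-.006*np.array([np.cos(.3147),np.sin(.3147)]))
q=np.array([at(c,u,v,.04)[:2] for u,v in [(21,78),(101,138),(96,180),(11,112)]]);print(q,q.mean(0))
E
```

```text
[[ 0.58101843 -0.17802177]
 [ 0.61495249 -0.27912798]
 [ 0.50848161 -0.31301543]
 [ 0.47637715 -0.21279541]]
[0.10664889 0.11173364 0.10523663] [ 0.53950208 -0.24759734]
[[ 0.61544654  0.0485973 ]
 [ 0.57682416 -0.06835863]
 [ 0.53548966 -0.06978433]
 [ 0.57784581  0.05659898]] [ 0.57640154 -0.00823667]
```

>>> move_arm([
  [[0,0.003,-0.05,0,0],[0,0.003,-0.1,0,0],[0,0.003,-0.116,0,0],[0,0.003,-0.12,0,0],[0,0.003,-0.124,0,0]],
])

```text
clock: 2.7
eef_pos: [0.5694, -0.2343, 0.0495]
tool_rot: [0.988, 0.157, 0.002, 0.001]
ft_force: [-0.7, 1.0, 0.4]
grip_width: -0.0001
grasp_force: 0.0
```

>>> move_arm([
  [[0,0,-0.004,0,0],[0,0,-0.008,0,0],[0,0,-0.012,0,0],[0,0,-0.015,0,0],[0,0,-0.018,0,0]],
])

```text
clock: 3.32
eef_pos: [0.5694, -0.2339, 0.0304]
tool_rot: [0.988, 0.157, 0.002, 0.0]
ft_force: [1.7, 2.0, 7.8]
grip_width: -0.0003
grasp_force: 3.3
```

>>> move_arm([
  [[0,0,-0.003,0,0],[0,0,-0.005,0,0],[0,0,-0.006,0,0],[0,0,-0.006,0,0]],
])

```text
clock: 3.82
eef_pos: [0.5722, -0.2341, 0.0268]
tool_rot: [0.988, 0.157, 0.005, 0.001]
ft_force: [3.4, 3.1, 10.3]
grip_width: -0.0003
grasp_force: 4.9
```

```bash
python3 - <<'E'
from h import *
c=shot('scene','s1'); o=c['obs'];print(o['clock'],o['eef_pos'],o['ft_force'])
cv2.imwrite('pics/s1b.png',cv2.resize(c['color'][110:230,150:300,::-1],None,fx=5,fy=5,interpolation=cv2.INTER_CUBIC))
E
```

```text
3.825 [ 0.572232  -0.2340897  0.0267944] [ 3.40684096  3.05422864 10.30341308]
```

View pics/s1b.png

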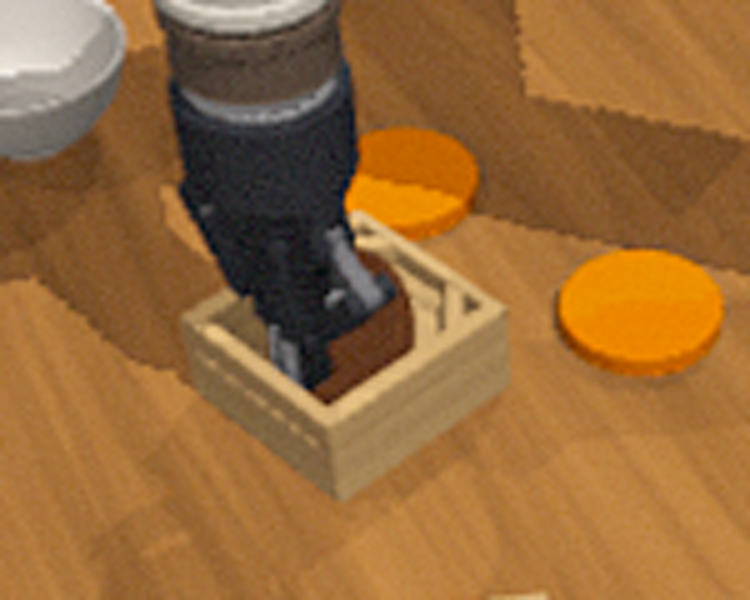

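The coaster has tipped deep under the fingers and its near edge is raised. I'll retract and check that it stays leaning.

>>> move_arm([
  [[0,0,0.01,0,0],[0,0,0.03,0,0],[0,0,0.07,0,0],[0,0,0.12,0,0],[0,0,0.13,0,0]],
])

```text
clock: 4.5
eef_pos: [0.5693, -0.2348, 0.1574]
tool_rot: [0.988, 0.156, 0.002, 0.002]
ft_force: [1.4, -0.9, -0.9]
grip_width: 0.0003
grasp_force: 0.0
```

```bash
python3 - <<'E'
from h import *
c=shot('wrist','w2'); o=c['obs'];print(o['clock'],o['eef_pos'],o['ft_force'])
c2=shot('scene','s2')
a=cv2.resize(c2['color'][120:220,165:265,::-1],(420,420),interpolation=cv2.INTER_CUBIC)
b=cv2.resize(c['color'][120:320,180:370,::-1],(380,420))
cv2.imwrite('pics/j2.png',np.hstack([a,b]))
E
```

```text
4.5 [ 0.56925186 -0.23480037  0.15736328] [ 1.44283727 -0.87808984 -0.88285293]
```

View pics/j2.png

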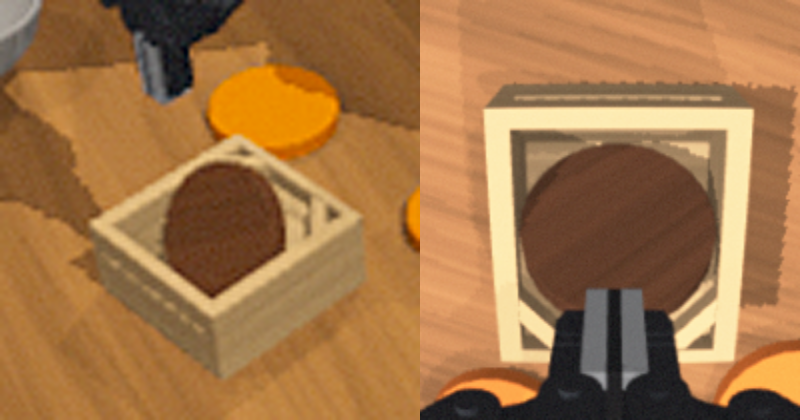

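The coaster leans in the well with its near edge raised. Next I'll turn 90° to grip across it, with the gripper centred at dock x = +10 mm so that closing uprights it.

>>> move_arm([
  [[-0.005,-0.002,0,10,100],[-0.01,-0.004,0,20,100],[-0.015,-0.007,0,30,100],[-0.02,-0.009,0,40,100],[-0.021,-0.01,0,50,100]],
])

```text
clock: 5.22
eef_pos: [0.5447, -0.2433, 0.1505]
tool_rot: [0.827, 0.561, -0.002, -0.002]
ft_force: [0.6, 0.2, -0.2]
grip_width: 0.0853
grasp_force: 0.0
```

>>> move_arm([
  [[0,0,0,10,100],[0,0,0,20,100],[0,0,0,30,100],[0,0,0,40,100],[0,0,0,40.3,100]],
])

```text
clock: 5.85
eef_pos: [0.5453, -0.2433, 0.1509]
tool_rot: [0.586, 0.81, -0.001, -0.002]
ft_force: [-0.6, 0.3, 0.5]
grip_width: 0.0855
grasp_force: 0.0
```

```bash
python3 - <<'E'
from h import *
o=monitor.get_obs(); m=R.from_quat(o['tool_rot']).as_matrix()
print(o['clock'],o['eef_pos'],np.degrees(np.arctan2(m[1,1],m[0,1])),o['grip_width'])
c=load('s2'); e,d=ray(c,217.9,158.8)
n=np.array([-np.sin(.3147),np.cos(.3147),0]);D=np.array([.5385,-.2475,0])
p=e+d*((D-e)@n)/(d@n)-D; print(p@[np.cos(.3147),np.sin(.3147),0],p[2])
E
```

```text
5.85 [ 0.54525023 -0.24329618  0.15091798] 18.20515559484317 0.08548117438712438
0.0018083076846684904 0.08774666794116392
```

>>> move_arm([
  [[0.003,-0.001,-0.04,0,100],[0.003,-0.001,-0.07,0,100],[0.003,-0.001,-0.085,0,100],[0.003,-0.001,-0.092,0,100],[0.003,-0.001,-0.092,0,80]],
])

```text
clock: 6.48
eef_pos: [0.5498, -0.2449, 0.0614]
tool_rot: [0.586, 0.81, -0.0, 0.0]
ft_force: [0.4, -0.3, 0.0]
grip_width: 0.0701
grasp_force: 0.0
```

>>> move_arm([
  [[0,0,0,0,60],[0,0,0,0,50],[0,0,0,0,40],[0,0,0,0,30],[0,0,0,0,22]],
])

```text
clock: 7.1
eef_pos: [0.55, -0.2448, 0.0615]
tool_rot: [0.586, 0.811, 0.0, 0.0]
ft_force: [0.8, 0.2, 1.5]
grip_width: 0.019
grasp_force: 3.6
```

>>> move_arm([
  [[0,0,0,0,17],[0,0,0,0,13],[0,0,0,0,5],[0,0,0,0,0],[0,0,0,0,0]],
])

```text
clock: 7.72
eef_pos: [0.5514, -0.2453, 0.0628]
tool_rot: [0.586, 0.811, 0.001, 0.002]
ft_force: [1.1, 0.8, 6.7]
grip_width: 0.0109
grasp_force: 59.8
```

>>> move_arm([
  [[0,0,0.02,0,0],[0,0,0.05,0,0],[0,0,0.09,0,0],[0,0,0.12,0,0],[0,0,0.12,0,0]],
])

```text
clock: 8.35
eef_pos: [0.5509, -0.2455, 0.1837]
tool_rot: [0.586, 0.811, 0.0, 0.002]
ft_force: [0.3, 0.4, -0.7]
grip_width: 0.0108
grasp_force: 59.0
```

```bash
python3 - <<'E'
from h import *
c=shot('wrist','w3'); o=c['obs'];print(o['clock'],o['eef_pos'],o['ft_force'],o['grip_width'],o['grasp_force'])
c2=shot('scene','s3')
a=cv2.resize(c2['color'][70:220,155:305,::-1],(400,400),interpolation=cv2.INTER_CUBIC)
b=cv2.resize(c['color'][:,80:500,::-1],(400,400))
cv2.imwrite('pics/j3.png',np.hstack([a,b]))
E
```

```text
8.35 [ 0.55085058 -0.24548183  0.18367888] [ 0.33506587  0.35886213 -0.69796427] 0.010777890521606808 59.005499482154846
```

View pics/j3.png

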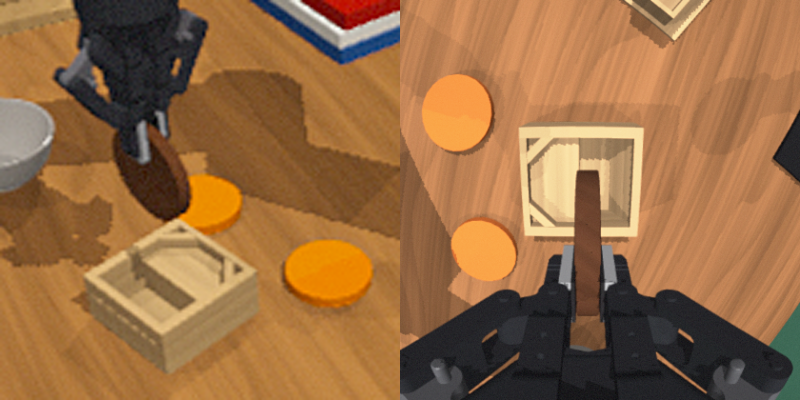

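The coaster is held upright between the pads, and the dock is empty. Moving to the rack.

>>> move_arm([
  [[0.005,0.045,0,-8,0],[0.01,0.09,0,-16,0],[0.015,0.135,0,-24,0],[0.02,0.18,0,-32,0],[0.024,0.22,0,-37.9,0]],
])

```text
clock: 9.07
eef_pos: [0.5722, -0.0232, 0.1788]
tool_rot: [0.818, 0.575, -0.002, -0.001]
ft_force: [0.2, 0.1, -0.2]
grip_width: 0.0107
grasp_force: 59.0
```

>>> move_arm([
  [[0.001,0.0195,-0.01,0,0],[0.001,0.0195,-0.03,0,0],[0.001,0.0195,-0.05,0,0],[0.001,0.0195,-0.06,0,0],[0.001,0.0195,-0.06,0,0]],
])

```text
clock: 9.7
eef_pos: [0.5734, -0.0058, 0.1195]
tool_rot: [0.817, 0.576, -0.002, -0.001]
ft_force: [0.5, 0.6, -1.6]
grip_width: 0.0105
grasp_force: 59.0
```

```bash
python3 - <<'E'
from h import *
c=shot('wrist','w4'); o=c['obs'];m=R.from_quat(o['tool_rot']).as_matrix()
print(o['clock'],o['eef_pos'],o['ft_force'],np.degrees(np.arctan2(m[1,1],m[0,1])))
c2=shot('scene','s4')
a=cv2.resize(c2['color'][170:320,185:335,::-1],(400,400),interpolation=cv2.INTER_CUBIC)
b=cv2.resize(c['color'][100:300,180:380,::-1],(400,400),interpolation=cv2.INTER_CUBIC)
cv2.imwrite('pics/j4.png',np.hstack([a,b]))
E
```

```text
9.7 [ 0.57342536 -0.0058464   0.11952488] [ 0.54114787  0.58197975 -1.58919238] -19.595681422592712
```

View pics/j4.png

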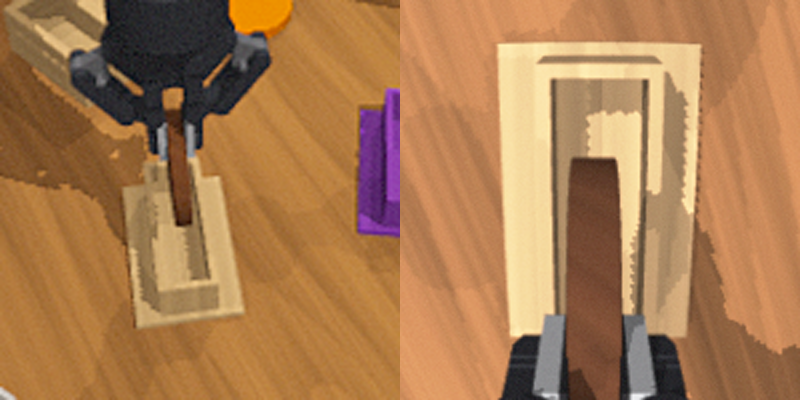

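The coaster is lined up over the slot, within 2 mm. Lowering.

>>> move_arm([
  [[0.0025,-0.001,-0.015,0,0],[0.0025,-0.001,-0.03,0,0],[0.0025,-0.001,-0.042,0,0],[0.0025,-0.001,-0.048,0,0],[0.0025,-0.001,-0.048,0,0]],
])

```text
clock: 10.42
eef_pos: [0.5767, -0.0063, 0.0726]
tool_rot: [0.817, 0.577, -0.001, -0.0]
ft_force: [0.0, -0.4, 0.5]
grip_width: 0.0105
grasp_force: 59.0
```

>>> move_arm([
  [[0,0,-0.002,0,0],[0,0,-0.003,0,0],[0,0,-0.004,0,0],[0,0,-0.005,0,0],[0,0,-0.005,0,0]],
])

```text
clock: 11.05
eef_pos: [0.5772, -0.0063, 0.0683]
tool_rot: [0.817, 0.577, -0.0, -0.0]
ft_force: [0.8, 0.6, -1.6]
grip_width: 0.011
grasp_force: 59.0
```

>>> move_arm([
  [[0,0,-0.001,0,0],[0,0,-0.002,0,0],[0,0,-0.003,0,0],[0,0,-0.003,0,0]],
])

```text
clock: 11.55
eef_pos: [0.5771, -0.0063, 0.0652]
tool_rot: [0.817, 0.577, -0.0, -0.0]
ft_force: [-0.1, 0.8, 0.2]
grip_width: 0.0108
grasp_force: 59.0
```

>>> move_arm([
  [[0,0,-0.001,0,0],[0,0,-0.002,0,0],[0,0,-0.002,0,0]],
])

```text
clock: 11.92
eef_pos: [0.5774, -0.0063, 0.0638]
tool_rot: [0.817, 0.576, 0.0, 0.0]
ft_force: [-1.0, 0.1, 3.3]
grip_width: 0.0109
grasp_force: 59.6
```

>>> move_arm([
  [[0,0,-0.001,0,0],[0,0,-0.002,0,0],[0,0,-0.002,0,0]],
])

```text
clock: 12.3
eef_pos: [0.5776, -0.0063, 0.0637]
tool_rot: [0.817, 0.577, 0.001, 0.001]
ft_force: [-4.7, 0.0, 13.4]
grip_width: 0.0104
grasp_force: 61.2
```

The coaster is on the slot floor. I'll ease the load off, then open gently.

>>> move_arm([
  [[0,0,0.002,0,0],[0,0,0.002,0,14],[0,0,0.002,0,18],[0,0,0.002,0,25],[0,0,0.002,0,35]],
])

```text
clock: 12.92
eef_pos: [0.577, -0.0063, 0.0629]
tool_rot: [0.817, 0.577, -0.0, -0.0]
ft_force: [-0.0, -0.5, -0.1]
grip_width: 0.03
grasp_force: 0.0
```

>>> move_arm([
  [[0,0,0,0,50],[0,0,0,0,60],[0,0,0.02,0,60],[0,0,0.06,0,60],[0,0,0.12,0,60]],
])

```text
clock: 13.55
eef_pos: [0.5757, -0.0063, 0.1825]
tool_rot: [0.817, 0.577, -0.002, -0.001]
ft_force: [1.0, 0.6, 0.2]
grip_width: 0.0515
grasp_force: 0.0
```

```bash
python3 - <<'E'
from h import *
c=shot('wrist','w5'); o=c['obs'];print(o['clock'],o['eef_pos'],o['ft_force'])
c2=shot('scene','s5')
a=cv2.resize(c2['color'][170:320,185:335,::-1],(400,400),interpolation=cv2.INTER_CUBIC)
b=cv2.resize(c['color'][100:300,180:380,::-1],(400,400),interpolation=cv2.INTER_CUBIC)
cv2.imwrite('pics/j5.png',np.hstack([a,b]))
E
```

```text
13.55 [ 0.57565289 -0.00628824  0.18252887] [1.01571723 0.64290154 0.19907296]
```

View pics/j5.png

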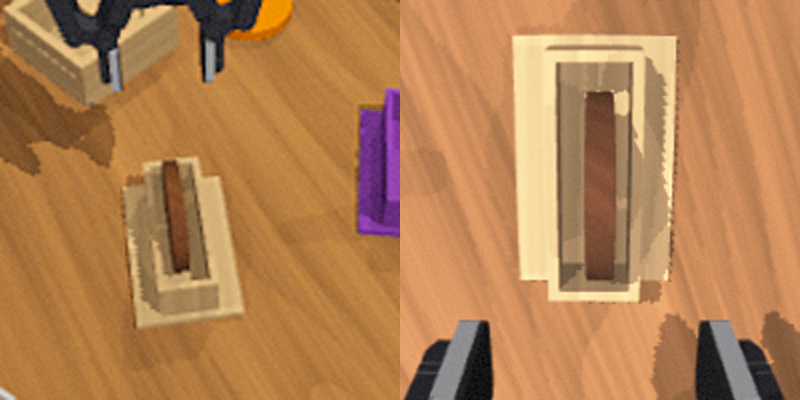

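The coaster stands upright in the slot and the gripper is clear of it.

```bash
python3 -c "
from workcell import job; print(job.job_done())"
```

```text
the job is handed in; nothing more can be done
None
```

I tipped the large coaster in its dock, took it by the raised edge and stood it upright in the rack slot; I left the small coaster alone, and the job was handed in at about 13.6 s with the gripper clear.

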